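# Load the round die into the hand press

### The arm

A 6-joint arm with a two-finger parallel gripper is mounted at the origin on the work surface. World frame = base frame: x ahead of the robot, y to its left, z up, the work surface at z = 0. Lengths are in m, angles in rad, forces in N, time in s.
With the tool pointing down it reaches from about 0.3 to 0.875 m from the base axis. Payload 4.2 kg.
Tool frame: the origin (TCP) lies on the centre line of the jaws, within the pads' length; the fingertips stand 8 mm ahead of it and the grasp point (between the pads) lies 11 mm behind it (arm.tcp_to_tips is the distance from the TCP to the fingertips, in m); z points along the fingers, y is the direction in which the jaws open and shut (so a half turn about z gives the same grasp; the last joint's range is limited). The gripper opens to 85 mm and grips with 20 to 120 N. Pads are 22 mm wide; open, the fingers measure 114 mm over their backs; the gripper's body (76 mm by 85 mm) begins 54 mm behind the grasp point. The pads swing forward as they close: fully open they stand 13 mm farther back than shut.
Start: joints at [1.256, 0.32, 1.565, -0, 1.257, -0.02], TCP at [0.167, 0.55, 0.239] pointing down, gripper open.
Joint ranges: [-3.11, 3.11], [-0.84, 2.01], [0.21, 2.61], [-1.34, 4.49], [0.05, 2.63], [-2.56, 2.56]. Speed limits (rad/s): [2.57, 2.57, 3.14, 3.14, 3.14, 3.14].

### API

Orientations are given as a rotation vector (axis times angle).
In Python, from cell import arm, read_camera, camera_info, job, silhouettes, landmark_of gives the robot as it stands.
- The arm moves only by the shell command python3 -m pendant 'ROWS' [OPENING] [FORCE]. ROWS is JSON, a list of rows, each a list of 4 numbers: the shift along the tool's x, y, z in units of 40 mm (1.0 is 40 mm), then the turn about the tool's z in units of 6 degrees (1.0 is 6 degrees). A call has 1 to 12 rows; each row shifts and turns the commanded pose from where the row before left it, along the tool's axes as they then stand; what a row does not reach is not made up. A row lasts 1/8 s, in which the tool goes at most 62.5 mm and 10.7 degrees, less where a joint would pass 70% of its speed; a pose out of reach is approached as far as the arm can. A call is refused whole if a number of a shift passes 1 or a number of a turn 1, either way. A call with a gripper value outside its range is refused whole. OPENING is the opening, from 0 (shut) to 1 (fully open), set as the call begins (- or left out, the last holds). The fingers move at their own pace and stop on an object; FORCE is the grip in N (left out, the last holds). Time passes only in rows, so rows that do not move let the fingers close. It gives the time, the measured TCP pose, the force and the opening at its end, in the units of the state.
- arm.observe(): the state, without advancing time (a new reading comes with each control period).
- read_camera(name): name is "scene" or "top" or "wrist"; returns the picture (480x640x3 uint8, red, green, blue); there is no depth.
- camera_info(name): a dict with "fx", "fy", "cx", "cy" (pixels), "dist_coeffs" ([k1, k2, p1, p2, k3] as OpenCV has them; the pictures are not rectified), "eye" and "orientation" of the camera in the world. Camera axes: x right, y down, z forward; pixel columns grow to the right and rows downward; lengths in m; the calibration is good to about 2 mm. A picture is of the moment at which its call begins: read the wrist's pose just before it. camera_info takes no time and is no camera call; for the wrist camera it gives the pose at the moment of the call.
- job.sign_off(): hands the job in, once; it reports no verdict.
Trained networks look in the newest picture that a camera, given by its name, has taken for a name from the list of things; names that differ only in an ending like _2 or _b are one class to them, and where a whole thing is asked for, a point or a joint stands for the part that bears it (a point fixed in the world has none). Each returns a list of dicts, best first, with "p" (0 to 1); they miss things now and then, are a little off and sometimes report something else, mostly with a low value. They report only what shows in the picture. A call takes as long as a camera call. They do not tell look-alikes from the thing itself.
- silhouettes(thing, camera): "region" (480x640 bool, what is visible of it).
- landmark_of(thing, camera): "centre" ([x, y, z] in m, in world coordinates, good to about 4 mm: a listed point, or the origin of a listed thing).
The state is a dict: "clock": time; "joints": joint angles; "dq": joint speeds; "joint_efforts": joint torques, N m; "tool_pos": TCP position; "tcp_rot": TCP orientation; "wrist_force": force on the tool from outside, world axes, zero at the start; "torque": the same for the moment, N m; "grip_width": finger opening in m.
Only numpy, scipy, OpenCV 4.12 (cv2) and the standard library are available. Lean on these libraries where they do the work, as an engineer would, in place of code of your own. Each camera call takes 0.05 s, during which the arm holds its last target.

### The job

Get the hand press ready to cut round patches: lift the iron weight off the press's infeed and stand it on the middle of the felt pad. Then take the die board with the round blade by its grip and slide it, blade end first, along the guides and under the press head until it meets the back stop; let go and push the star handle round clockwise, spoke after spoke, as far as it will go, so that the platen presses on the die. Leave the square die, the white thread cone and the wooden pin box where they are.

Things in the scene. Friction and masses are not known exactly. Their poses are not given: they have to be found in the camera images.
- press: Fixed grey hand press. Origin: on the table under the screw; +y: feed direction, from the open infeed to the back stop; z up. Steel bed 200 mm wide, 10 mm thick, y = -260 to +100 mm. Crosshead over the guides: 200 mm wide, y = -35 to +35, z = 88 to 118 mm. Under it a platen hangs at least 9 mm above a die's blade while the star handle is at its start.
- seat (a point): Point on the press bed's top (10 mm above the table) under the screw; axes as the press. The round die is home when its origin is here, its front edge at the back stop (face at y = +40 mm).
- mouth (a point): Bed's top midway between the two guide rails where they begin (press y = -100 mm); axes as the press. The rails are 14 mm high, 106 mm apart inside, and run from here 150 mm in +y; between 45 mm before this point and here the mouth narrows from about 147 to 106 mm.
- star_hub (a point): Centre of the star handle, on its vertical axis, at its spokes' mid-height (158 mm above the table); axes as the press. Four level spokes, 12 mm thick, 90 degrees apart, run from the hub (radius 19 mm) to 24 mm black balls centred at radius 92 mm. Hub top 22 mm above this point; the press below ends 34 mm below it. Never moves up or down.
- star (a joint): Turn of the star handle, rad, clockwise from above; 0 = fully up, 3.8 = fully down (hard stop). At q the spokes lie at press-frame angles -q + k x 90 degrees (counter-clockwise from +x). Stays where left; needs 0.1 to 0.4 Nm. The platen sinks 4.2 mm per rad, meets a home die's blade at about 2.9 rad, then presses by springs with up to about 15 N.
- platen: The press's steel platen, 94 x 80 x 12 mm, under the crosshead, spring-backed. Origin: centre of its underside. It sinks as the star handle is turned.
- die_round: Loose die board, 0.5 kg: plywood 100 (x) x 150 (y) x 14 mm, ROUND steel blade 64 mm across and 8 mm high, steel tail 40 mm wide, 14 mm thick, with an upright grip. Origin: underside, below the blade's centre; +y: front. Board y = -110 to +40 mm, tail on to -200. Centre of mass about y = -133 mm.
- die_round_grip (a point): In the round die's dark steel grip (16 mm wide in x, 60 mm long in y, 14 to 58 mm above the underside): its middle, at y = -165 mm, 40 mm above the underside.
- die_square: Loose die board like the other, but with a SQUARE blade (62 mm); same size, axes and grip. To be left alone.
- weight: Loose grey iron weight, 0.8 kg, base 150 (x) x 64 (y) x 28 mm, with an arched handle along x. Origin: centre of its underside. Starts across the infeed of the press bed.
- weight_bar (a point): Middle of the weight's handle bar: round, 14 mm thick, level along the weight's x for 96 mm, 75 mm above its underside.
- felt: Fixed grey felt pad, 190 (x) x 110 (y) x 4 mm, flat on the table. Origin: centre of its underside.
- cone: Loose standing thread cone, white, 74 mm wide and 150 mm high. Origin: centre of its underside. Bystander.
- pin_box: Loose open wooden box, 110 x 80 x 45 mm. Origin: centre of its underside. Bystander.
Mind the look-alikes: they are no part of the job. Leave any orange or red look-alike of the weight alone.

How it is judged:
On the way, in this order (a step that is already met when the one before it is completed fails the run):
1. the weight stands on the felt pad, let go (horizontal distance between weight and felt below 0.045 m and z of weight in the frame of felt below 0.01 m and angle between weight's own z axis and vertical below 0.08 rad and contact force between the fingers and weight below 0.1 N), for 0.2 s.
2. the round die board lies home against the back stop under the press head, let go (y of die_round in the frame of seat above -0.006 m and x of die_round in the frame of seat between -0.007 and 0.007 m and z of die_round in the frame of seat below 0.004 m and angle between the y axis of die_round and the y axis of seat, either way round below 0.06 rad and angle between die_round's own z axis and vertical below 0.04 rad and contact force between the fingers and die_round below 0.1 N), for 0.2 s.
3. the star handle is fully down and the platen presses on the round die (value of joint star above 3.6 rad and contact force between platen and die_round above 6 N), for 0.2 s.
At the end, for the whole second after the job is handed in: Weight upright on the felt, centres within 45 mm; round die board flat on the press bed, within 6 mm of the back stop, 7 mm of the middle and 0.06 rad of straight; star handle past 3.6 rad, platen pressing on the die with over 6 N; all at rest (all of step 3 and horizontal distance between weight and felt below 0.045 m and z of weight in the frame of felt below 0.01 m and angle between weight's own z axis and vertical below 0.08 rad and y of die_round in the frame of seat above -0.006 m and x of die_round in the frame of seat between -0.007 and 0.007 m and z of die_round in the frame of seat below 0.004 m and angle between the y axis of die_round and the y axis of seat, either way round below 0.06 rad and angle between die_round's own z axis and vertical below 0.04 rad and linear speed of each of weight, die_round below 0.02 m/s); the robot touches nothing.
It fails at once if the square die is moved more than 30 mm (distance of die_square from where it was at the start of the episode above 0.03 m).
It fails at once if the thread cone is moved more than 40 mm or tipped (distance of cone from where it was at the start of the episode above 0.04 m or angle between cone's own z axis and vertical above 0.5 rad).
It fails at once if the pin box is moved more than 40 mm (distance of pin_box from where it was at the start of the episode above 0.04 m).
It also fails if it takes over 72 s, if anything falls off the work surface, if the arm or the gripper's body presses on something with over 40 N, if the wrist force passes 120 N, or if a joint passes its speed limit or range.

## Working session

There is one attempt and no reset: what is moved stays moved. The work goes in short steps, Python scripts to look and compute and a shell command to move; the robot and the scene stay as the last step left them, time stands still between calls to the robot, and variables do not carry over. Pictures are saved under pics/ and viewed, and the job is handed in when it is done.

```bash
ls; mkdir -p pics; python3 - <<'E'
from cell import arm, read_camera, camera_info, job, silhouettes, landmark_of
import cv2,numpy as np
for n in("scene","top"):
    im=read_camera(n); cv2.imwrite(f"pics/{n}0.png",im[:,:,::-1])
    i=camera_info(n);print(n,i)
    for t in ["press","seat","mouth","star_hub","die_round","die_round_grip","die_square","weight","weight_bar","felt","cone","pin_box"]:
        try:print(t,[(np.round(d["centre"],3).tolist(),round(d["p"],2)) for d in landmark_of(t,n)])
        except Exception as e:print(t,e)
print(arm.observe(), arm.tcp_to_tips)
E
```

```text
pics
scene {'fx': 433.68908747024267, 'fy': 433.68908747024267, 'cx': 317.55269807098404, 'cy': 237.52350910486663, 'dist_coeffs': array([-0.07828425,  0.        ,  0.        ,  0.        ,  0.        ]), 'eye': array([1.23721707, 0.12218077, 0.78689156]), 'orientation': array([-1.64355033, -1.85157345,  0.84143423])}
press [([0.524, 0.246, 0.002], 0.78)]
seat [([0.525, 0.248, 0.01], 0.9), ([0.526, 0.247, 0.04], 0.4)]
mouth [([0.538, 0.146, 0.012], 0.66), ([0.714, 0.055, 0.004], 0.21)]
star_hub [([0.525, 0.243, 0.158], 0.86), ([0.614, -0.128, -0.0], 0.75)]
die_round [([0.612, -0.127, -0.002], 0.95)]
die_round_grip [([0.585, -0.295, 0.039], 0.92)]
die_square [([0.408, -0.147, -0.001], 0.73)]
weight [([0.57, 0.033, 0.015], 0.85), ([0.305, 0.468, -0.0], 0.75), ([0.263, 0.247, 0.001], 0.62), ([0.524, 0.247, -0.001], 0.58)]
weight_bar [([0.262, 0.25, 0.075], 0.83), ([0.302, 0.469, 0.08], 0.79), ([0.57, 0.034, 0.083], 0.68), ([0.524, 0.247, 0.001], 0.56)]
felt [([0.444, -0.42, -0.0], 0.96)]
cone [([0.711, 0.054, 0.002], 0.66), ([0.524, 0.245, 0.0], 0.61)]
pin_box [([0.777, -0.258, 0.002], 
[... 1048 characters left out ...]
_box [([0.779, -0.258, 0.0], 0.74)]
{'clock': 1.3, 'joints': array([ 1.25602641e+00,  3.19613267e-01,  1.56451437e+00,  4.21995023e-06,
        1.25737815e+00, -1.99943339e-02]), 'dq': array([-0.00201539,  0.00056143, -0.00052587, -0.00062929, -0.00015102,
       -0.00012147]), 'joint_efforts': array([ 2.37546192e-03, -4.15418959e+01, -2.34422779e+01,  1.40752834e-05,
        2.87957746e-04, -6.67788598e-06]), 'tool_pos': array([0.16705153, 0.55021449, 0.23932473]), 'tcp_rot': array([4.61358285e-01, 3.10752101e+00, 1.35589485e-04]), 'wrist_force': array([-0.81445723, -0.30296776, -0.06011867]), 'torque': array([-0.07179935, -0.05465515, -0.03342048]), 'grip_width': 0.08537240461995542} 0.008
```

View pics/scene0.png

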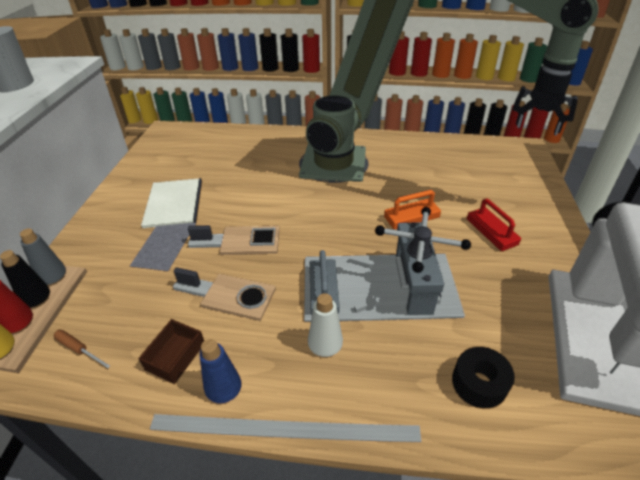

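View pics/top0.png

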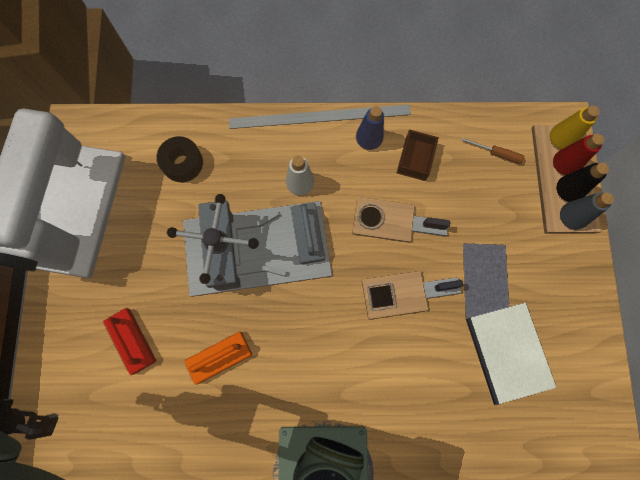

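The camera views show these candidates:
- **Weight:** the grey one is on the press infeed at scene (322,275), top (311,232). The orange one is at scene (413,210) and the red one at scene (493,228); both are look-alikes.
- **Dies:** the round die is at scene (240,297), top (385,220). The square die is at scene (250,240), top (397,296).
- **Cones:** the white cone is at scene (325,330). The blue one is at scene (220,375).
- **Felt:** at top (486,280), next to the white notebook.

I choose the grey weight and the round die, and I'll check both in a close crop while measuring their yaws.

```bash
cat > h.py <<'E'
from cell import arm, read_camera, camera_info, job, silhouettes, landmark_of
import cv2,numpy as np
from scipy.spatial.transform import Rotation as R
def proj(name_or_info,P):
    i=camera_info(name_or_info) if isinstance(name_or_info,str) else name_or_info
    Rm=R.from_rotvec(i["orientation"]).as_matrix(); K=np.array([[i["fx"],0,i["cx"]],[0,i["fy"],i["cy"]],[0,0,1.]])
    Rc=Rm.T; t=-Rc@i["eye"]
    return cv2.projectPoints(np.asarray(P,float).reshape(-1,3),cv2.Rodrigues(Rc)[0],t,K,i["dist_coeffs"])[0].reshape(-1,2)
def unproj(i,uv,z):
    Rm=R.from_rotvec(i["orientation"]).as_matrix(); K=np.array([[i["fx"],0,i["cx"]],[0,i["fy"],i["cy"]],[0,0,1.]])
    n=cv2.undistortPoints(np.asarray(uv,float).reshape(-1,1,2),K,i["dist_coeffs"]).reshape(-1,2)
    d=np.c_[n,np.ones(len(n))]@Rm.T; s=(z-i["eye"][2])/d[:,2]
    return i["eye"]+d*s[:,None]
def pose():
    o=arm.observe(); M=R.from_rotvec(o["tcp_rot"]).as_matrix()
    return o,M
def goto(x,y,z,psi=None):
    """needed shift in tool units; psi= desired heading of tool y (deg), mod 180"""
    o,M=pose(); d=np.array([x,y,z])-o["tool_pos"]
    h=np.degrees(np.arctan2(M[1,1],M[0,1]))
    print("clock",round(o["clock"],2),"tcp",np.round(o["tool_pos"],4),"psi",round(h,2),"F",np.round(o["wrist_force"],1),"w",round(o["grip_width"],4),"q6",round(o["joints"][5],2))
    out=M.T@d/0.04
    print(" shift now(units, total):",np.round(out,2))
    if psi is not None:
        e=(psi-h+90)%180-90; print(" turn units",round(-e/6,2))
        M2=M@R.from_euler('z',-e,degrees=True).as_matrix(); print(" shift after turn:",np.round(M2.T@d/0.04,2))
def look(name,tag):
    im=read_camera(name); cv2.imwrite(f"pics/{tag}.png",im[:,:,::-1]); return im
def lm(t,n): return [(np.round(d["centre"],4).tolist(),round(d["p"],2)) for d in landmark_of(t,n)]
def yaw(region,i,z):
    c=max(cv2.findContours(region.astype(np.uint8),0,2)[0],key=cv2.contourArea).reshape(-1,2)
    w=unproj(i,c,z)[:,:2]; r=cv2.minAreaRect((w*1000).astype(np.float32)); return r
E
python3 - <<'E'
from h import *
im=look("top","top1"); i=camera_info("top")
c1=cv2.resize(im[180:300,170:340],None,fx=3,fy=3,interpolation=2); c2=cv2.resize(im[180:330,340:520],None,fx=2.4,fy=2.4,interpolation=2)
c2=cv2.resize(c2,(432,360)); c1=cv2.resize(c1,(368,260))
out=np.zeros((360,800,3),np.uint8); out[:260,:368]=c1; out[:,368:]=c2
cv2.imwrite("pics/crop1.png",out[:,:,::-1])
for t,z in (("felt",.004),("die_round",.014),("die_square",.014),("weight",.04),("press",.01)):
    for s in silhouettes(t,"top")[:3]:
        print(t,round(s["p"],2),s["region"].sum(),yaw(s["region"],i,z))
goto(.57,.034,.25,97)
E
```

```text
felt 0.58 2985 ((448.24072265625, -415.7965393066406), (111.07970428466797, 188.84945678710938), 87.55110931396484)
die_round 0.63 2766 ((599.605224609375, -208.6610107421875), (244.90740966796875, 102.23599243164062), 81.31192779541016)
die_square 0.72 2966 ((419.2421569824219, -230.70126342773438), (101.1062240600586, 248.86326599121094), 7.675583362579346)
weight 0.82 1791 ((262.1894226074219, 245.78955078125), (64.47016906738281, 151.42926025390625), 27.26713752746582)
weight 0.73 1523 ((565.2919311523438, 34.26994323730469), (152.1915740966797, 66.84406280517578), 9.021883010864258)
weight 0.73 1830 ((303.0489501953125, 457.4576416015625), (153.42034912109375, 68.3869857788086), 31.059280395507812)
press 0.62 9958 ((559.8258056640625, 189.87158203125), (259.9462890625, 403.1792907714844), 7.306431293487549)
clock 1.6 tcp [0.1671 0.5502 0.2394] psi 73.11 F [ 0.2  0.4 -0.3] w 0.0854 q6 -0.02
 shift now(units, total): [-13.39  -9.42  -0.27]
 turn units -3.98
 shift after turn: [ -8.43 -14.04  -0.27]
```

View pics/crop1.png

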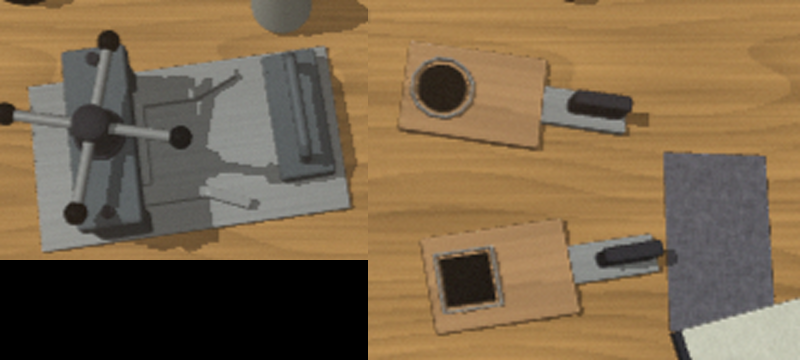

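The crop shows the grey weight with its arched handle on the infeed (about (300,110)), the round blade on the upper die (442,88) and the square blade on the lower one (467,280). The choice holds, so I'm moving over the weight.

```bash
python3 -m pendant '[[-0.5,-1,0,-1],[-0.5,-1,0,-1],[-0.5,-1,0,-1],[-0.5,-1,0,-1],[-0.6,-1,0,0],[-0.6,-1,0,0],[-0.6,-1,0,0],[-0.6,-1,0,0],[-0.6,-1,0,0],[-0.6,-1,0,0]]' 1; python3 - <<'E'
from h import *
goto(.567,.034,.25,98.5)
E
```

```text
clock: 2.85
tool_pos: [0.3974, 0.1603, 0.2396]
tcp_rot: [-0.195, 3.135, 0.001]
wrist_force: [0.5, 0.7, 0.4]
grip_width: 0.0856
clock 2.85 tcp [0.3974 0.1603 0.2396] psi 97.11 F [0.5 0.7 0.4] w 0.0856 q6 -1.34
 shift now(units, total): [-3.82 -3.66 -0.26]
 turn units -0.23
 shift after turn: [-3.73 -3.75 -0.26]
```

```bash
python3 -m pendant '[[-0.9,-0.9,0,-0.2],[-0.9,-0.9,0,0],[-0.9,-0.9,0,0],[-0.9,-0.9,0,0],[0,0,0,0],[0,0,0,0]]'; python3 - <<'E'
from h import *
i=camera_info("wrist")
look("wrist","w1"); i2=camera_info("wrist"); print(i2["eye"])
print(lm("weight_bar","wrist"),lm("weight","wrist"))
for s in silhouettes("weight","wrist")[:2]: print(s["p"],yaw(s["region"],i2,.04))
goto(.567,.034,.25,98.5)
E
```

```text
clock: 3.6
tool_pos: [0.5585, 0.0393, 0.239]
tcp_rot: [0.227, -3.132, -0.001]
wrist_force: [0.0, 0.6, 0.1]
grip_width: 0.0858
[0.49259253 0.02912406 0.3740124 ]
[([0.5712, 0.0337, 0.0886], 0.94), ([0.5381, 0.1471, 0.009], 0.63)] [([0.5683, 0.0303, 0.0099], 0.73)]
0.61 ((568.803466796875, 34.126976013183594), (155.38841247558594, 64.46484375), 9.529823303222656)
clock 3.8 tcp [0.5584 0.0399 0.2397] psi 98.39 F [ 0.1 -0.8 -0.2] w 0.0858 q6 -1.67
 shift now(units, total): [-0.19 -0.18 -0.26]
 turn units -0.02
 shift after turn: [-0.19 -0.18 -0.26]
```

View pics/w1.png

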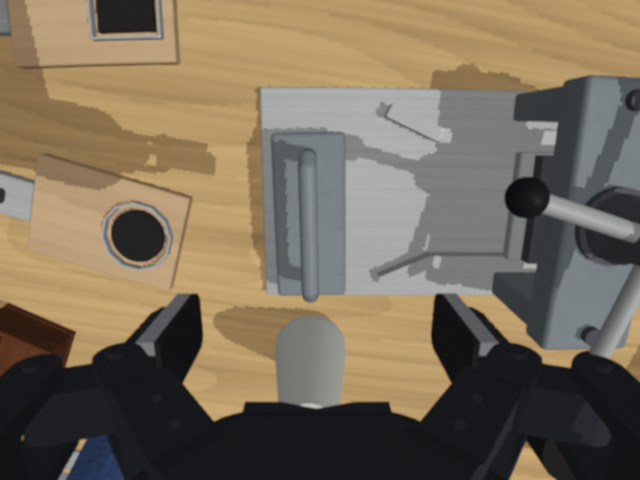

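The wrist view shows the grey weight, with its bar running from (306,155) to (311,297). The white cone is just below it at (310,360). Next I'll measure the bar's line.

```bash
python3 - <<'E'
from h import *
i=camera_info("wrist")
p=unproj(i,[[306.5,152],[311,298]],.088); print(p, p.mean(0)); d=p[1]-p[0]; print(np.degrees(np.arctan2(d[1],d[0])),np.linalg.norm(d))
goto(.57,.034,.074,98.4)
E
```

```text
[[0.50737522 0.02405505 0.088     ]
 [0.62063146 0.04349852 0.088     ]] [0.56400334 0.03377678 0.088     ]
9.741397245661796 0.11491311801715574
clock 3.8 tcp [0.5584 0.0399 0.2397] psi 98.39 F [ 0.1 -0.8 -0.2] w 0.0858 q6 -1.67
 shift now(units, total): [-0.27 -0.19  4.14]
 turn units -0.0
 shift after turn: [-0.27 -0.19  4.14]
```

```bash
python3 -m pendant '[[-0.2,-0.18,0.8,-0.2],[0,0,1,0],[0,0,1,0],[0,0,0.9,0],[0,0,0.45,0],[0,0,0,0]]' 1 && python3 -m pendant '[[0,0,0,0],[0,0,0,0],[0,0,0,0],[0,0,0,0],[0,0,0,0]]' 0 60; python3 - <<'E'
from h import *
goto(.567,.034,.074,99.5); look("wrist","w2")
E
```

```text
clock: 4.55
tool_pos: [0.5668, 0.0337, 0.0723]
tcp_rot: [0.262, -3.128, -0.0]
wrist_force: [0.4, -0.4, -0.0]
grip_width: 0.0854
clock: 5.18
tool_pos: [0.5683, 0.0336, 0.0738]
tcp_rot: [-0.26, 3.13, 0.002]
wrist_force: [-1.0, 3.7, 4.2]
grip_width: 0.0119
clock 5.17 tcp [0.5683 0.0336 0.0738] psi 99.48 F [-1.   3.7  4.2] w 0.0119 q6 -1.7
 shift now(units, total): [ 0.03  0.01 -0.  ]
 turn units -0.0
 shift after turn: [ 0.03  0.01 -0.  ]
```

View pics/w2.png

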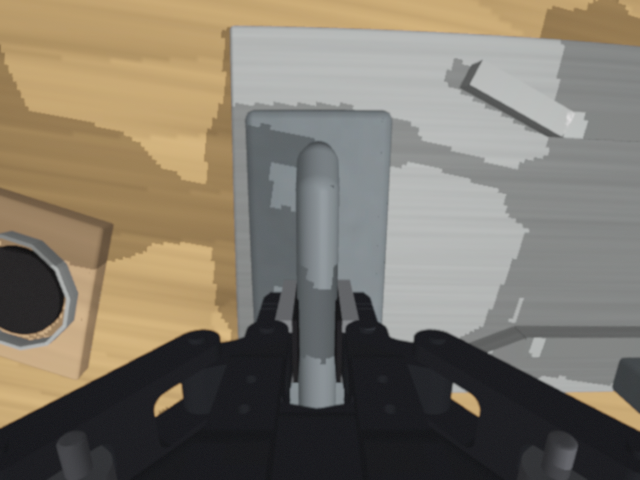

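```bash
python3 -m pendant '[[0,0,-0.5,0],[0,0,-1,0],[0,0,-1,0],[0,0,0,0]]' - 90; python3 - <<'E'
from h import *
goto(.447,-.418,.164,87.5); look("wrist","w3")
E
```

```text
clock: 5.72
tool_pos: [0.5697, 0.0328, 0.1748]
tcp_rot: [-0.26, 3.125, -0.001]
wrist_force: [0.5, -0.8, -7.9]
grip_width: 0.0109
clock 5.72 tcp [0.5697 0.0328 0.1748] psi 99.51 F [ 0.5 -0.8 -7.9] w 0.0109 q6 -1.7
 shift now(units, total): [  4.89 -10.61   0.26]
 turn units 2.0
 shift after turn: [  2.57 -11.39   0.26]
```

View pics/w3.png

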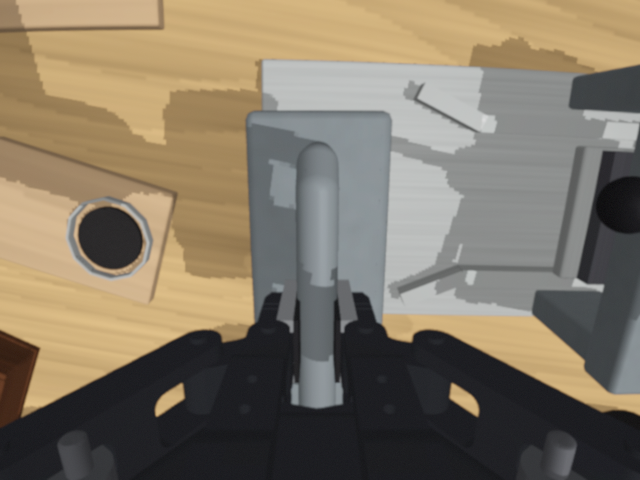

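The weight is lifted and held level: the wrist reads about 8 N and the view is unchanged. I'm carrying it to the felt.

```bash
python3 -m pendant '[[0.2,-0.6,0,0.5],[0.2,-1,0,0.5],[0.2,-1,0,0.5],[0.2,-1,0,0.5],[0.25,-1,0,0],[0.25,-1,0,0],[0.25,-1,0,0],[0.25,-1,0,0],[0.25,-1,0,0],[0.2,-1,0,0],[0.2,-0.8,0,0],[0,-0.5,0,0]]'; python3 -m pendant '[[0,0,0,0],[0,0,0,0]]'; python3 - <<'E'
from h import *
look("wrist","w4"); print(lm("felt","wrist"),lm("weight","wrist"),lm("felt","scene"))
look("top","t4"); print(lm("felt","top"),lm("weight","top"))
goto(.447,-.418,.068,87.5)
E
```

```text
clock: 7.28
tool_pos: [0.467, -0.4023, 0.1697]
tcp_rot: [-0.071, -3.136, -0.007]
wrist_force: [-0.1, 0.0, -7.9]
grip_width: 0.0113
clock: 7.52
tool_pos: [0.469, -0.4005, 0.172]
tcp_rot: [-0.067, -3.139, -0.004]
wrist_force: [-0.9, 0.0, -5.9]
grip_width: 0.0113
[] [([0.4685, -0.4024, 0.1084], 0.93)] [([0.4437, -0.4198, -0.0004], 0.96)]
[([0.4482, -0.4181, 0.0001], 0.68)] [([0.4659, -0.4019, 0.1102], 0.87), ([0.7103, 0.0532, -0.0006], 0.74), ([0.3001, 0.4644, 0.0001], 0.73), ([0.2625, 0.249, 0.0034], 0.62)]
clock 7.88 tcp [ 0.4692 -0.4014  0.1734] psi 87.55 F [-1.1 -0.2 -6.2] w 0.0113 q6 -2.25
 shift now(units, total): [ 0.54 -0.44  2.64]
 turn units 0.01
 shift after turn: [ 0.54 -0.44  2.64]
```

View pics/w4.png

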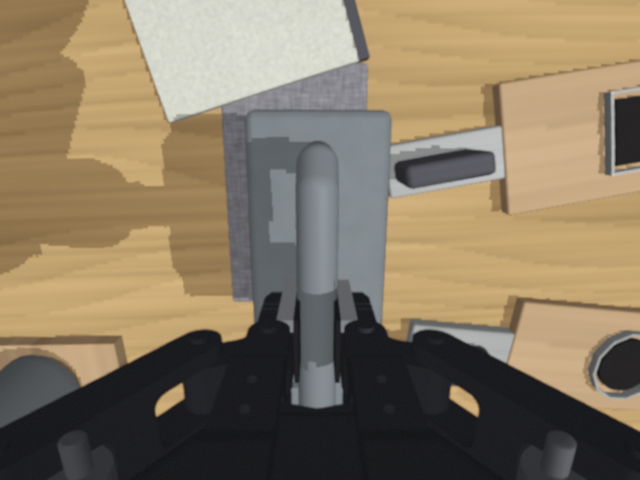

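View pics/t4.png

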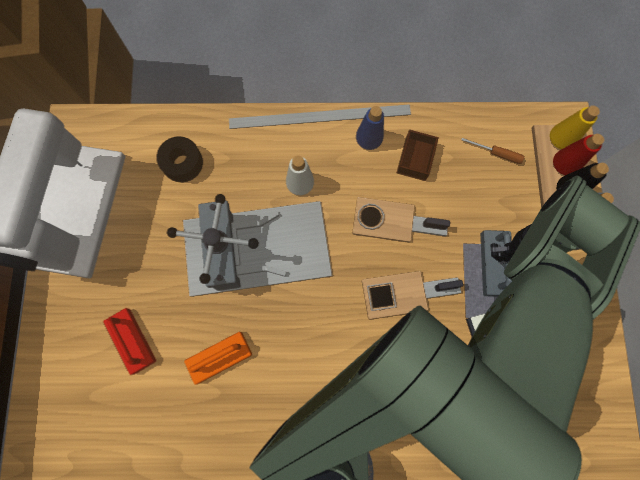

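```bash
python3 -m pendant '[[0.3,-0.4,0.4,0],[0,0,0.7,0],[0,0,0.7,0],[0,0,0.5,0],[0,0,0.2,0],[0,0,0,0]]'; python3 - <<'E'
from h import *
goto(.458,-.417,.068,87.5)
E
```

```text
clock: 8.62
tool_pos: [0.4558, -0.4176, 0.0727]
tcp_rot: [-0.069, -3.14, -0.001]
wrist_force: [0.1, -0.5, -7.3]
grip_width: 0.0115
clock 8.62 tcp [ 0.4558 -0.4176  0.0727] psi 87.49 F [ 0.1 -0.5 -7.3] w 0.0115 q6 -2.29
 shift now(units, total): [-0.05  0.02  0.12]
 turn units -0.0
 shift after turn: [-0.05  0.02  0.12]
```

```bash
python3 -m pendant '[[0,0,0.08,0],[0,0,0.05,0],[0,0,0,0]]'; python3 - <<'E'
from h import *
goto(.458,-.417,.068,87.5)
E
```

```text
clock: 9.0
tool_pos: [0.4564, -0.4174, 0.0683]
tcp_rot: [0.068, 3.141, -0.0]
wrist_force: [-0.4, -0.1, -6.3]
grip_width: 0.0108
clock 9.0 tcp [ 0.4564 -0.4174  0.0683] psi 87.52 F [-0.4 -0.1 -6.3] w 0.0108 q6 -2.29
 shift now(units, total): [-0.04  0.01  0.01]
 turn units 0.0
 shift after turn: [-0.04  0.01  0.01]
```

```bash
python3 -m pendant '[[0,0,0.04,0],[0,0,0.04,0],[0,0,0,0]]'; python3 - <<'E'
from h import *
goto(.458,-.417,.068,87.5)
E
```

```text
clock: 9.38
tool_pos: [0.4566, -0.417, 0.0677]
tcp_rot: [0.068, 3.14, -0.001]
wrist_force: [-2.8, 5.7, 9.8]
grip_width: 0.0111
clock 9.38 tcp [ 0.4566 -0.417   0.0677] psi 87.51 F [-2.8  5.7  9.8] w 0.0111 q6 -2.29
 shift now(units, total): [-0.04  0.   -0.01]
 turn units 0.0
 shift after turn: [-0.04  0.   -0.01]
```

Contact: the wrist force has turned upward. Releasing and going up.

```bash
python3 -m pendant '[[0,0,0,0],[0,0,0,0],[0,0,0,0],[0,0,0,0],[0,0,0,0]]' 1; python3 -m pendant '[[0,0,-0.6,0],[0,0,-1,0],[0,0,-1,0],[0,0,-1,0]]';  python3 - <<'E'
from h import *
look("wrist","w5"); i=camera_info("wrist"); look("top","t5")
print(lm("weight","wrist"),lm("felt","wrist"),lm("weight","top"),lm("weight","scene"),lm("felt","scene"))
for n in("wrist","top","scene"):
    print(n,lm("die_round","%s"%n),lm("die_round_grip",n))
for s in silhouettes("die_round","top")[:2]:print(s["p"],yaw(s["region"],camera_info("top"),.014))
goto(.588,-.293,.2,-8.7)
E
```

```text
clock: 10.0
tool_pos: [0.4563, -0.4174, 0.0647]
tcp_rot: [-0.068, -3.141, -0.0]
wrist_force: [0.1, -0.7, 0.2]
grip_width: 0.085
clock: 10.5
tool_pos: [0.4562, -0.4173, 0.21]
tcp_rot: [-0.068, -3.141, -0.0]
wrist_force: [0.4, -0.6, -0.3]
grip_width: 0.0856
[([0.4575, -0.4178, 0.0046], 0.63)] [] [([0.2665, 0.2467, 0.0049], 0.89), ([0.455, -0.4182, 0.0032], 0.71), ([0.3022, 0.4693, 0.0049], 0.65), ([0.7099, 0.0511, -0.0009], 0.53)] [([0.5696, 0.0331, 0.0147], 0.85), ([0.3052, 0.4676, -0.0002], 0.75), ([0.2627, 0.2472, 0.0014], 0.62), ([0.5237, 0.2466, -0.0011], 0.58)] [([0.4437, -0.4198, -0.0004], 0.96)]
wrist [([0.6145, -0.127, -0.0024], 0.83)] []
top [([0.6112, -0.1281, -0.0016], 0.66)] [([0.5873, -0.2941, 0.0345], 0.74)]
scene [([0.6119, -0.1266, -0.0018], 0.95)] [([0.5846, -0.2948, 0.0393], 0.92)]
0.58 ((598.979248046875, -208.4903564453125), (245.13192749023438, 104.77104949951172), 81.5411376953125)
clock 11.2 tcp [ 0.4563 -0.4173  0.2085] psi 87.51 F [-0.5 -1.2  1.2] w 0.0856 q6 -2.29
 shift now(units, total): [-3.16  3.25  0.21]
 turn units -13.97
 shift after turn: [-3.57 -2.79  0.21]
```

View pics/w5.png

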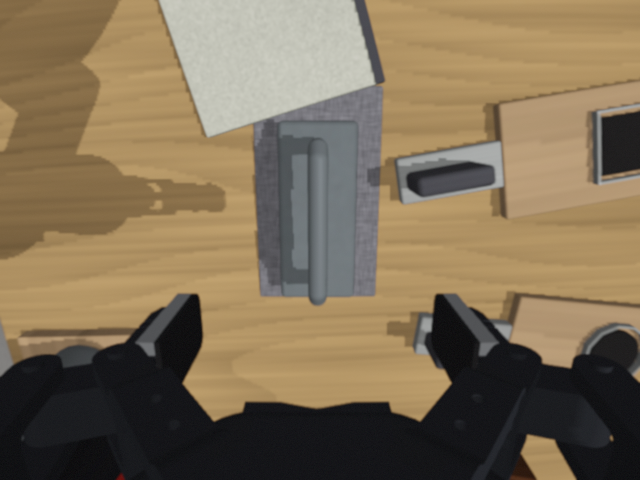

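The weight stands at about (0.457,-0.418), inside the felt rectangle at wrist image (255-380, 90-295), clear of the notebook. Now turning toward the round die's grip.

```bash
python3 -m pendant '[[-0.9,0,0,1],[-0.9,0,0,1],[-0.8,0,0,1],[0,0.5,0,1],[0,0.5,0,1],[0,0.5,0,1],[0,0.5,0,1],[0,0,0,1],[0,0,0,1],[0,0,0,1],[0,0,0,1],[0,0,0,1]]'; python3 -m pendant '[[0,0,0,1],[0,0,0,1],[0,0,0,1],[0,0,0,1],[0,0,0,0]]';python3 - <<'E'
from h import *
goto(.588,-.293,.2,-8.7)
look("wrist","w6"); i=camera_info("wrist")
print(lm("die_round_grip","wrist"),lm("die_round","wrist"))
for s in silhouettes("die_round_grip","wrist")[:2]: print(s["p"],yaw(s["region"],i,.014))
E
```

```text
clock: 12.7
tool_pos: [0.598, -0.3631, 0.2087]
tcp_rot: [-1.905, -2.497, -0.0]
wrist_force: [-0.5, 0.0, 0.0]
grip_width: 0.0854
clock: 13.32
tool_pos: [0.598, -0.3631, 0.2087]
tcp_rot: [-2.378, -2.052, -0.0]
wrist_force: [0.1, 0.2, 0.5]
grip_width: 0.0853
clock 13.32 tcp [ 0.598  -0.3631  0.2087] psi -8.42 F [0.1 0.2 0.5] w 0.0853 q6 -0.42
 shift now(units, total): [ 1.7  -0.5   0.22]
 turn units 0.05
 shift after turn: [ 1.69 -0.51  0.22]
[([0.5873, -0.289, 0.0372], 0.85)] []
0.96 ((592.8172607421875, -261.2586669921875), (132.5643768310547, 98.80321502685547), 82.6115951538086)
```

View pics/w6.png

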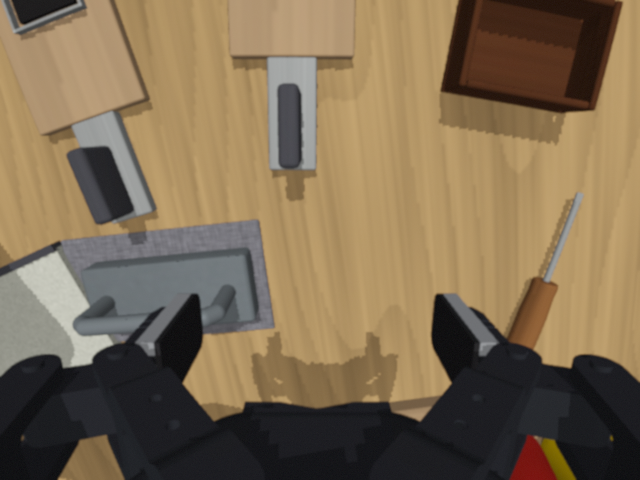

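The wrist view shows the round die's grip at (290,125), upright in the image, so the jaw heading matches the die. The pin box at upper right and the weight on the felt are both clear. Computing the approach.

```bash
python3 - <<'E'
from h import *
i=camera_info("wrist")
print(unproj(i,[[289,85],[290,165],[289.5,125]],.058), unproj(i,[[268,57],[270,168],[316,57],[315,170],[230,56],[355,56]],.014))
u=np.array([np.cos(np.radians(81.5)),np.sin(np.radians(81.5))])
g=np.array([.5875,-.2925])-u*.008; print(g)
goto(g[0],g[1],.033,-8.5)
E
```

```text
[[ 0.59242404 -0.26443832  0.058     ]
 [ 0.58406382 -0.31930108  0.058     ]
 [ 0.58834325 -0.29129803  0.058     ]] [[ 0.57715485 -0.23555358  0.014     ]
 [ 0.56342258 -0.32235172  0.014     ]
 [ 0.61489077 -0.24131943  0.014     ]
 [ 0.60080876 -0.32968182  0.014     ]
 [ 0.54732179 -0.23005292  0.014     ]
 [ 0.64566331 -0.24507633  0.014     ]]
[ 0.58631752 -0.30041213]
clock 13.53 tcp [ 0.598  -0.3631  0.2088] psi -8.43 F [-0.6 -0.1 -0. ] w 0.0857 q6 -0.42
 shift now(units, total): [ 1.51 -0.52  4.4 ]
 turn units 0.01
 shift after turn: [ 1.51 -0.52  4.4 ]
```

```bash
python3 -m pendant '[[0.75,-0.26,0,0.1],[0.77,-0.24,0.4,0],[0,0,1,0],[0,0,1,0],[0,0,1,0],[0,0,0.8,0],[0,0,0.2,0],[0,0,0,0]]' 1; python3 - <<'E'
from h import *
goto(.5867,-.2995,.033,-9)
E
```

```text
clock: 14.52
tool_pos: [0.5878, -0.3001, 0.0332]
tcp_rot: [2.39, 2.039, 0.0]
wrist_force: [-0.5, -0.4, 0.7]
grip_width: 0.0851
clock 14.53 tcp [ 0.5878 -0.3001  0.0332] psi -9.07 F [-0.5 -0.4  0.7] w 0.0851 q6 -0.33
 shift now(units, total): [ 0.01 -0.03  0.  ]
 turn units -0.01
 shift after turn: [ 0.01 -0.03  0.  ]
```

```bash
python3 -m pendant '[[0,0,0,0],[0,0,0,0],[0,0,0,0],[0,0,0,0],[0,0,0,0]]' 0 80;python3 -m pendant '[[0,0,-0.5,0],[0,0,-0.75,0],[0,0,0,0],[0,0,0,0]]'; python3 - <<'E'
from h import *
look("wrist","w7");look("scene","s7")
print(lm("die_round","wrist"),lm("die_round","scene"),lm("die_round_grip","scene"),lm("seat","scene"),lm("mouth","scene"))
goto(.5867,-.2995,.033,-9)
E
```

```text
clock: 15.15
tool_pos: [0.5876, -0.3001, 0.0335]
tcp_rot: [2.39, 2.038, 0.0]
wrist_force: [-0.5, 0.9, 5.2]
grip_width: 0.0151
clock: 15.65
tool_pos: [0.5864, -0.2994, 0.081]
tcp_rot: [-2.388, -2.037, 0.002]
wrist_force: [0.3, 0.4, -6.6]
grip_width: 0.015
[] [([0.6114, -0.1279, 0.0461], 0.85)] [([0.5884, -0.2908, 0.0877], 0.71)] [([0.5238, 0.2459, 0.011], 0.77)] [([0.5375, 0.1428, 0.0113], 0.98)]
clock 16.0 tcp [ 0.5873 -0.2998  0.0822] psi -9.09 F [-0.4 -0.1 -5.7] w 0.015 q6 -0.33
 shift now(units, total): [ 0.   -0.01  1.23]
 turn units -0.01
 shift after turn: [ 0.   -0.01  1.23]
```

View pics/w7.png

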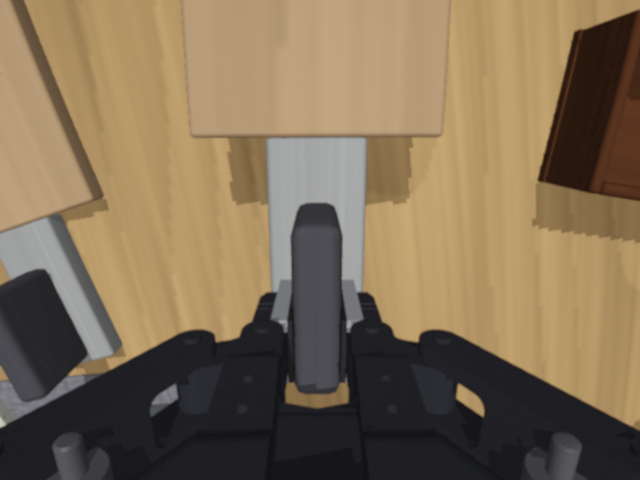

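View pics/s7.png

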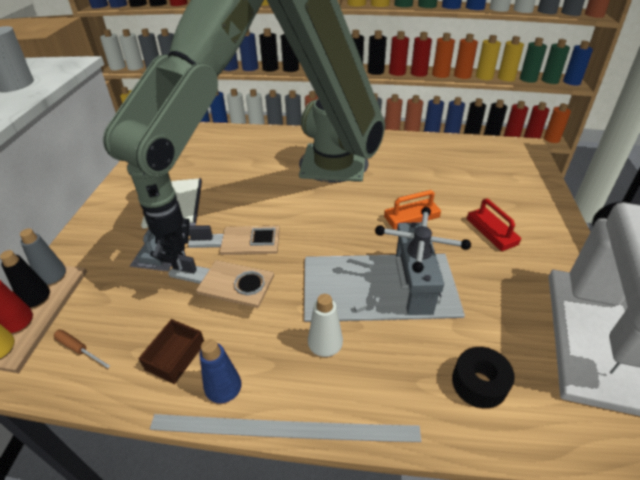

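The die is lifted level, gripped on its middle, with its underside about 49 mm up. I'm moving it to the front of the mouth and turning it to the press yaw.

```bash
python3 - <<'E'
from h import *
goto(.5744,-.1242,.082,7.7)
E
python3 -m pendant '[[0.5,0,0,-0.7],[0.7,0,0,-0.7],[0.7,0,0,-0.7],[0.7,0,0,-0.7],[0.7,0,0,0],[0.7,0,0,0],[0.3,0,0,0],[0,0,0,0],[0,0,0,0]]'; python3 - <<'E'
from h import *
goto(.5744,-.1242,.082,7.7)
look("wrist","w8");look("top","t8")
i=camera_info("wrist"); print(i["eye"])
print(lm("mouth","wrist"),lm("seat","wrist"),lm("mouth","top"),lm("seat","top"),lm("die_round","top"),lm("die_round","wrist"))
E
```

```text
clock 16.0 tcp [ 0.5873 -0.2998  0.0822] psi -9.09 F [-0.4 -0.1 -5.7] w 0.015 q6 -0.33
 shift now(units, total): [ 4.28 -1.01  0.01]
 turn units -2.8
 shift after turn: [4.39 0.27 0.01]
clock: 17.12
tool_pos: [0.583, -0.1299, 0.083]
tcp_rot: [2.067, 2.365, 0.0]
wrist_force: [0.1, -0.2, -5.1]
grip_width: 0.0147
clock 17.12 tcp [ 0.583  -0.1299  0.083 ] psi 7.69 F [ 0.1 -0.2 -5.1] w 0.0147 q6 -0.37
 shift now(units, total): [ 0.17 -0.19  0.02]
 turn units -0.0
 shift after turn: [ 0.17 -0.19  0.02]
[ 0.57314899 -0.06585804  0.2176097 ]
[] [] [([0.5364, 0.1467, 0.0072], 0.9)] [([0.5221, 0.2487, 0.0082], 0.83)] [([0.5547, 0.0414, 0.0466], 0.78)] []
```

View pics/w8.png

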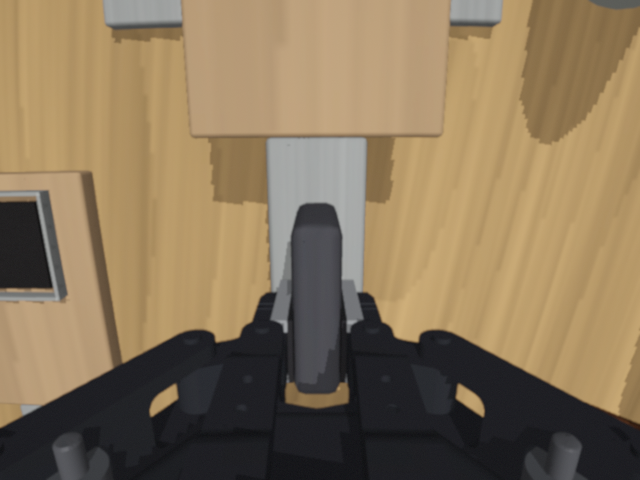

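View pics/t8.png

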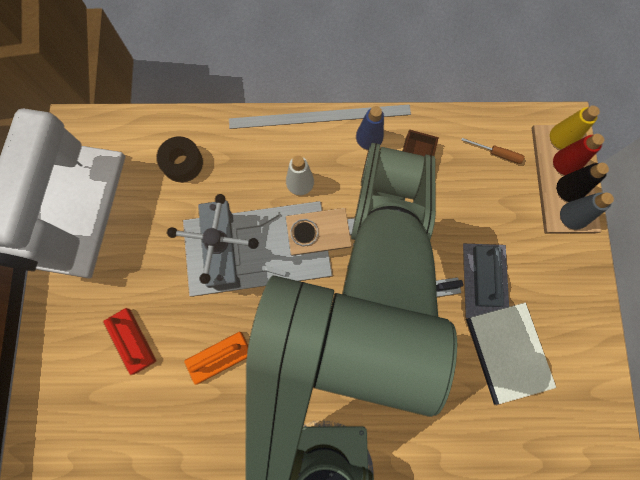

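```bash
python3 - <<'E'
from h import *
i=camera_info("wrist")
im=cv2.imread("pics/w8.png"); c=np.hstack([im[0:60,80:230],im[0:60,420:570]]); cv2.imwrite("pics/c8.png",cv2.resize(c,None,fx=2.6,fy=4,interpolation=0))
p=unproj(i,[[107,26],[500,22]],0.002); print(p,p.mean(0)); d=p[1]-p[0];print(np.degrees(np.arctan2(d[1],d[0])),np.linalg.norm(d))
it=camera_info("top"); t=cv2.imread("pics/t8.png"); cv2.imwrite("pics/ct8.png",cv2.resize(t[180:310,170:370],None,fx=4,fy=4,interpolation=2))
# die pose from the wrist view in TCP frame: board rear corners
q=unproj(i,[[192,136],[442,136]],0.083-.0335+.014);print(q.mean(0)); 
E
```

```text
[[ 0.45736014 -0.02503016  0.002     ]
 [ 0.65951962  0.00350742  0.002     ]] [ 0.55843988 -0.01076137  0.002     ]
8.034991832466899 0.20416378024944498
[ 0.57322018 -0.0663537   0.0635    ]
```

View pics/c8.png

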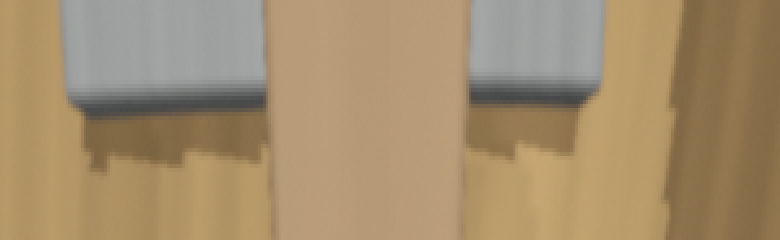

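View pics/ct8.png

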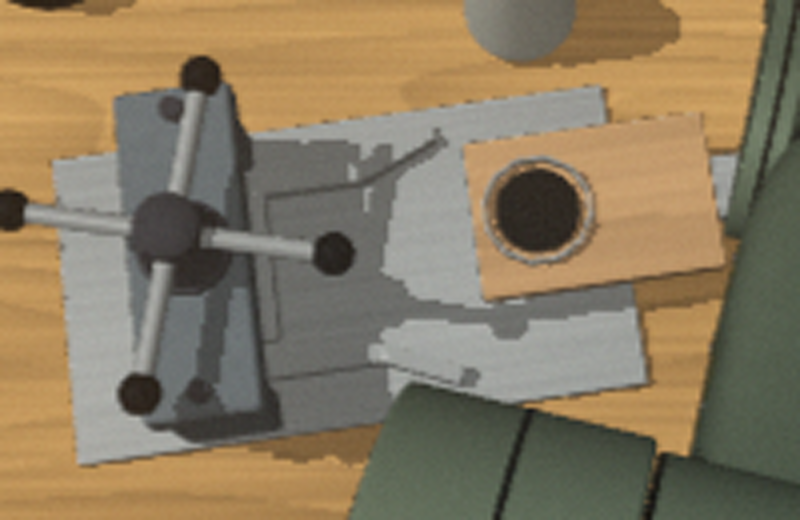

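The rear end of the bed centres at (0.558,-0.011), which puts the press yaw at about 7.6°. The die is about 8.5 mm too far in +x. I'll shift it sideways and lower it to just above the bed.

```bash
python3 -m pendant '[[0,-0.21,0.3,0],[0,0,0.4,0],[0,0,0.23,0],[0,0,0,0],[0,0,0,0]]'; python3 - <<'E'
from h import *
seat=np.array([.524,.2465]);a=np.radians(7.6);ux=np.array([np.cos(a),np.sin(a)]);uy=np.array([-np.sin(a),np.cos(a)])
g=seat-.1736*uy; goto(g[0],g[1],.0435,7.6); d=arm.observe()["tool_pos"][:2]-seat; print("press",d@ux,d@uy)
E
```

```text
clock: 18.15
tool_pos: [0.5746, -0.1301, 0.0458]
tcp_rot: [2.067, 2.366, 0.0]
wrist_force: [0.9, -0.3, -5.8]
grip_width: 0.0148
clock 18.15 tcp [ 0.5746 -0.1301  0.0458] psi 7.72 F [ 0.9 -0.3 -5.8] w 0.0148 q6 -0.38
 shift now(units, total): [5.16 0.   0.06]
 turn units 0.02
 shift after turn: [ 5.16 -0.01  0.06]
press 0.0003819967970454358 -0.380034592640973
```

```bash
python3 -m pendant '[[0.4,0,0,0],[0.5,0,0,0],[0.5,0,0,0],[0.3,0,0,0],[0,0,0,0]]'; python3 -m pendant '[[0.3,0,0,0],[0.3,0,0,0],[0.2,0,0,0],[0,0,0,0]]';python3 - <<'E'
from h import *
look("top","t9");t=cv2.imread("pics/t9.png"); cv2.imwrite("pics/ct9.png",cv2.resize(t[180:310,170:370],None,fx=4,fy=4,interpolation=2))
E
```

```text
clock: 18.77
tool_pos: [0.5649, -0.0615, 0.0458]
tcp_rot: [-2.065, -2.368, 0.0]
wrist_force: [-0.6, -0.1, -5.1]
grip_width: 0.0148
clock: 19.27
tool_pos: [0.5607, -0.0304, 0.0457]
tcp_rot: [-2.066, -2.367, 0.0]
wrist_force: [0.1, 0.2, -5.9]
grip_width: 0.0152
```

View pics/ct9.png

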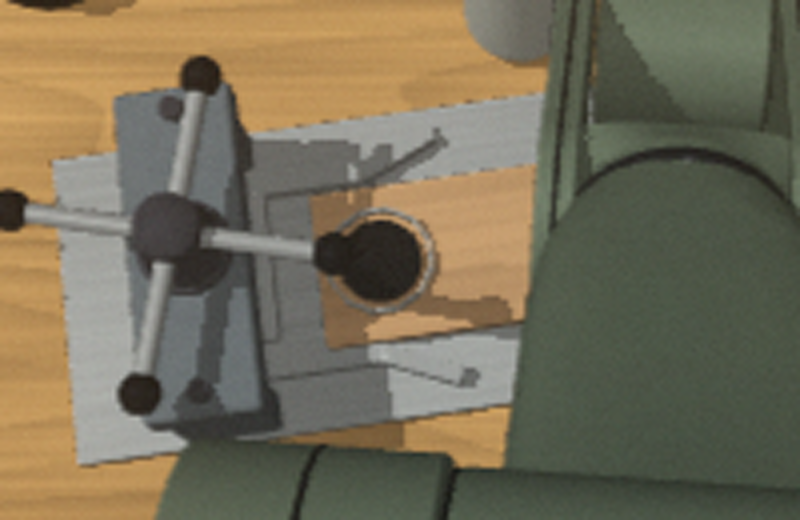

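The board front is between the rails with a small gap on both sides, and the wrist shows no side force. I'll keep feeding it.

```bash
python3 -m pendant '[[0.3,0,0,0],[0.4,0,0,0],[0.4,0,0,0],[0.4,0,0,0],[0.3,0,0,0],[0.2,0,0,0],[0,0,0,0],[0,0,0,0]]';python3 - <<'E'
from h import *
seat=np.array([.524,.2465]);a=np.radians(7.6);ux=np.array([np.cos(a),np.sin(a)]);uy=np.array([-np.sin(a),np.cos(a)])
g=seat-.1736*uy; goto(g[0],g[1],.0435,7.6); d=arm.observe()["tool_pos"][:2]-seat; print("press",d@ux,d@uy)
E
```

```text
clock: 20.32
tool_pos: [0.5502, 0.048, 0.0457]
tcp_rot: [2.067, 2.365, -0.0]
wrist_force: [0.2, -0.9, -4.3]
grip_width: 0.0147
clock 20.32 tcp [0.5502 0.048  0.0457] psi 7.7 F [ 0.2 -0.9 -4.3] w 0.0147 q6 -0.07
 shift now(units, total): [0.67 0.01 0.06]
 turn units 0.02
 shift after turn: [0.67 0.01 0.06]
press -0.00028311835428534364 -0.20022774459383372
```

```bash
python3 -m pendant '[[0.2,0,0.03,0],[0.2,0,0,0],[0.15,0,0,0],[0,0,0,0],[0,0,0,0]]'; python3 -m pendant '[[0.08,0,0,0],[0.05,0,0,0],[0,0,0,0]]'; python3 - <<'E'
from h import *
seat=np.array([.524,.2465]);a=np.radians(7.6);ux=np.array([np.cos(a),np.sin(a)]);uy=np.array([-np.sin(a),np.cos(a)])
g=seat-.1736*uy; goto(g[0],g[1],.0435,7.6); d=arm.observe()["tool_pos"][:2]-seat; print("press",d@ux,d@uy)
look("wrist","w10")
E
```

```text
clock: 20.95
tool_pos: [0.5471, 0.0701, 0.0445]
tcp_rot: [2.067, 2.366, -0.0]
wrist_force: [-0.0, -0.3, -4.3]
grip_width: 0.0146
clock: 21.32
tool_pos: [0.5471, 0.0727, 0.045]
tcp_rot: [2.063, 2.365, -0.004]
wrist_force: [0.0, -11.1, -3.2]
grip_width: 0.0152
clock 21.32 tcp [0.5471 0.0727 0.045 ] psi 7.81 F [  0.  -11.1  -3.2] w 0.0152 q6 -0.02
 shift now(units, total): [0.04 0.   0.04]
 turn units 0.03
 shift after turn: [0.04 0.   0.04]
press -0.00012670680810469723 -0.17534507083567805
```

View pics/w10.png

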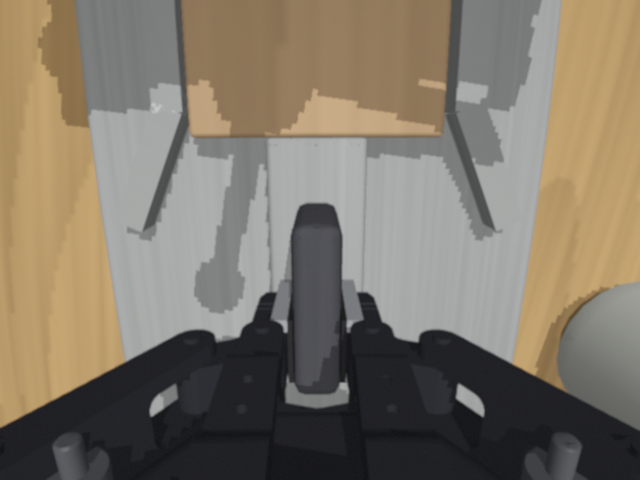

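The back stop is met: 11 N against the feed, TCP at press y -175 mm as expected. Lowering onto the bed and releasing.

```bash
python3 -m pendant '[[0,0,0.04,0],[0,0,0.03,0],[0,0,0,0]]';python3 -m pendant '[[0,0,0,0],[0,0,0,0],[0,0,0,0],[0,0,0,0]]' 1; python3 -m pendant '[[0,0,0,0]]'; python3 - <<'E'
from h import *
look("wrist","w11")
for n in("wrist","scene"):
    if n=="scene": look(n,"s11")
    print(n,lm("die_round",n),lm("die_round_grip",n))
E
```

```text
clock: 21.75
tool_pos: [0.5472, 0.0724, 0.0435]
tcp_rot: [2.063, 2.364, -0.003]
wrist_force: [-1.3, -12.8, 7.3]
grip_width: 0.0148
clock: 22.25
tool_pos: [0.5465, 0.0755, 0.0417]
tcp_rot: [2.067, 2.366, 0.001]
wrist_force: [0.8, -0.2, -0.2]
grip_width: 0.0846
clock: 22.38
tool_pos: [0.5465, 0.0754, 0.0417]
tcp_rot: [-2.067, -2.366, -0.0]
wrist_force: [-0.3, -0.3, -0.1]
grip_width: 0.0857
wrist [] [([0.5492, 0.0786, 0.0512], 0.87)]
scene [([0.5242, 0.2433, 0.0097], 0.65)] [([0.5436, 0.0831, 0.0489], 0.95), ([0.4467, -0.4158, 0.0007], 0.56)]
```

View pics/w11.png

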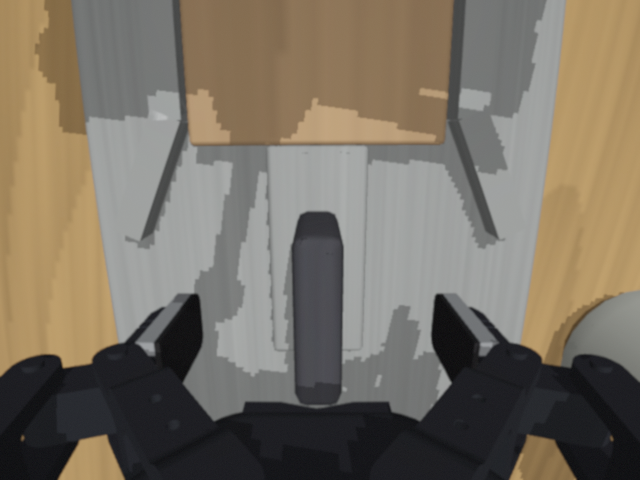

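Released. The board is straight between the rails in the image. Before leaving I'll check how far in it sits.

```bash
python3 - <<'E'
from h import *
i=camera_info("wrist")
seat=np.array([.524,.2465]);a=np.radians(7.6);ux=np.array([np.cos(a),np.sin(a)]);uy=np.array([-np.sin(a),np.cos(a)])
def pr(px,z):
    p=unproj(i,px,z)[:,:2]-seat; print(np.round(np.c_[p@ux,p@uy],4).tolist())
pr([[190,143],[446,143]],.024); pr([[187,121],[450,120]],.024)  # rear edge; rail starts
pr([[275,350],[363,350]],.024)
M=R.from_rotvec(arm.observe()["tcp_rot"]).as_matrix()
# finger waypoints for star: hub
E
```

```text
[[-0.0506, -0.1118], [0.0486, -0.1117]]
[[-0.0511, -0.1035], [0.0495, -0.1031]]
[[-0.02, -0.2018], [0.0193, -0.2018]]
```

Feed depth: the rear edge is at press y -111.8 mm by my seat estimate, and the rail starts read 3 mm far in the same estimate. So the die is home within about 2 mm, with x about -1 mm and yaw about 0. Next I'll raise the gripper and measure the star angle.

```bash
python3 -m pendant '[[0,0,-0.6,0],[0,0,-1,0],[0,0,-1,0],[0,0,-1,0],[0,0,-1,0],[0,0,-0.6,0]]' 0; python3 - <<'E'
from h import *
look("top","t12"); i=camera_info("top")
px=np.array([[200,75],[10,210],[138,395],[333,253]])/4+[170,180]-.375
p=unproj(i,px,.158)[:,:2]; c=p.mean(0); print(c,np.linalg.norm(p-c,axis=1))
an=np.degrees(np.arctan2(*(p-c).T[::-1]))-7.6; print(an, "q deg",(-an)%90)
print(lm("star_hub","top"),lm("star_hub","scene"),lm("die_round","top"))
t=cv2.imread("pics/t12.png"); cv2.imwrite("pics/ct12.png",cv2.resize(t[180:310,170:370],None,fx=4,fy=4,interpolation=2))
goto(c[0],c[1],.25,7.6)
E
```

```text
clock: 23.42
tool_pos: [0.5469, 0.0753, 0.2521]
tcp_rot: [2.066, 2.364, 0.004]
wrist_force: [0.4, 0.5, -0.1]
grip_width: 0.0001
[0.52442115 0.24458229] [0.09281692 0.09138233 0.09310932 0.09214638]
[ -15.50694471   74.26481136  164.02245051 -105.55343636] q deg [15.50694471 15.73518864 15.97754949 15.55343636]
[([0.5252, 0.2454, 0.1593], 0.59)] [([0.5237, 0.2444, 0.1572], 0.65)] []
clock 23.62 tcp [0.5461 0.0752 0.2491] psi 7.71 F [ 0.8 -0.3 -1. ] w 0.0002 q6 -0.02
 shift now(units, total): [ 4.27  0.03 -0.02]
 turn units 0.02
 shift after turn: [ 4.27  0.02 -0.02]
```

View pics/ct12.png

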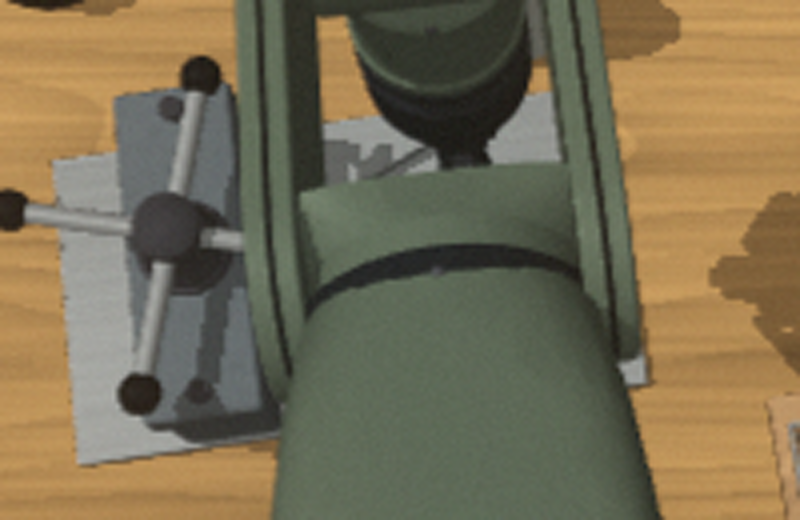

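The star sits at q ≈ 15.7° (0.27 rad). The hub is at (0.5244,0.2446), and the spokes lie at press angles -15.6, 74.3, 164 and -105.6°. I'll enter the gap at -61° with shut fingers at r = 68 mm and sweep clockwise against the -105.6° spoke.

```bash
cat >> h.py <<'E'
HUB=np.array([.5244,.2446]); PY=7.6
def hubpt(th,r=.068):
    a=np.radians(th+PY); return HUB+r*np.array([np.cos(a),np.sin(a)])
def where():
    o,M=pose(); d=o["tool_pos"][:2]-HUB
    print("clock",round(o["clock"],2),"finger ang",round(np.degrees(np.arctan2(d[1],d[0]))-PY,1),"r",round(np.linalg.norm(d),4),"z",round(o["tool_pos"][2],4),"F",np.round(o["wrist_force"],1),"T",np.round(o["torque"],2))
def arc(ths,r=.068):
    o,M=pose(); p=o["tool_pos"][:2]
    for t in ths:
        q=hubpt(t,r); d=M.T@np.r_[q-p,0]/.04; print(t,np.round(d[:2],2)); p=q
E
python3 - <<'E'
from h import *
g=hubpt(-61); goto(g[0],g[1],.151,7.6)
E
```

```text
clock 23.62 tcp [0.5461 0.0752 0.2491] psi 7.71 F [ 0.8 -0.3 -1. ] w 0.0002 q6 -0.02
 shift now(units, total): [2.78 0.85 2.45]
 turn units 0.02
 shift after turn: [2.78 0.85 2.45]
```

```bash
python3 -m pendant '[[0.9,0.3,0,0],[0.9,0.3,0,0],[0.9,0.25,0,0],[0.08,0,0,0],[0,0,0,0]]' 0; python3 - <<'E'
from h import *
where(); look("wrist","w13")
g=hubpt(-61); goto(g[0],g[1],.151,7.6)
E
```

```text
clock: 24.25
tool_pos: [0.5645, 0.1896, 0.2481]
tcp_rot: [-2.066, -2.365, 0.005]
wrist_force: [0.7, -0.5, -0.0]
grip_width: 0.0
clock 24.25 finger ang -61.5 r 0.0681 z 0.2481 F [ 0.7 -0.5 -0. ] T [ 0.02 -0.02 -0.02]
clock 24.3 tcp [0.5647 0.1892 0.2486] psi 7.7 F [-0.8 -0.2 -0.1] w 0.0002 q6 0.17
 shift now(units, total): [0.02 0.02 2.44]
 turn units 0.02
 shift after turn: [0.02 0.02 2.44]
```

View pics/w13.png

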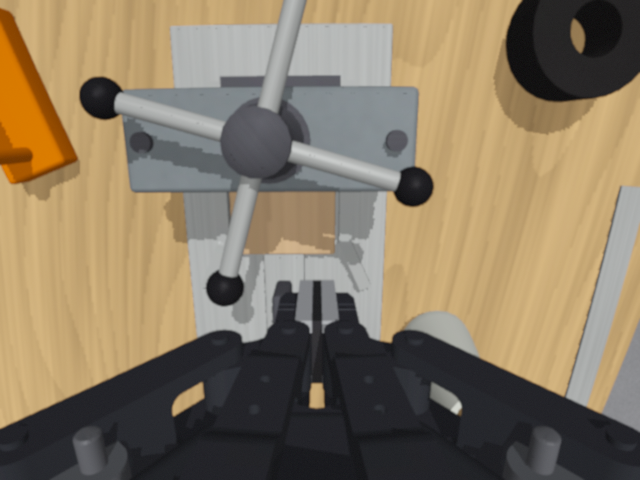

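```bash
python3 -m pendant '[[0,0,0.8,0],[0,0,0.9,0],[0,0,0.7,0],[0,0,0,0]]' 0; python3 - <<'E'
from h import *
where(); arc([-70,-80,-90,-100,-110,-120,-130,-140,-150,-160,-170,-180,-190,-200,-210,-220,-230,-240,-250,-260,-270,-280,-290])
E
```

```text
clock: 24.8
tool_pos: [0.5636, 0.1883, 0.1515]
tcp_rot: [-2.067, -2.362, 0.008]
wrist_force: [0.1, -0.8, 0.4]
grip_width: -0.0002
clock 24.8 finger ang -62.7 r 0.0686 z 0.1515 F [ 0.1 -0.8  0.4] T [0.06 0.   0.01]
-70 [-0.07 -0.2 ]
-80 [-0.08 -0.29]
-90 [-0.03 -0.3 ]
-100 [ 0.03 -0.3 ]
-110 [ 0.08 -0.29]
-120 [ 0.13 -0.27]
-130 [ 0.17 -0.24]
-140 [ 0.21 -0.21]
-150 [ 0.24 -0.17]
-160 [ 0.27 -0.13]
-170 [ 0.29 -0.08]
-180 [ 0.3  -0.03]
-190 [0.3  0.03]
-200 [0.29 0.08]
-210 [0.27 0.13]
-220 [0.24 0.17]
-230 [0.21 0.21]
-240 [0.17 0.24]
-250 [0.13 0.27]
-260 [0.08 0.29]
-270 [0.03 0.3 ]
-280 [-0.03  0.3 ]
-290 [-0.08  0.29]
```

```bash
python3 -m pendant '[[-0.07,-0.2,0,0],[-0.08,-0.29,0,0],[-0.03,-0.3,0,0],[0.03,-0.3,0,0],[0.08,-0.29,0,0],[0.13,-0.27,0,0],[0.17,-0.24,0,0]]'; python3 - <<'E'
from h import *
where();look("wrist","w14"); arc([-130,-140,-150,-160])
E
```

```text
clock: 25.68
tool_pos: [0.4883, 0.1891, 0.1537]
tcp_rot: [2.067, 2.366, -0.0]
wrist_force: [2.9, -0.2, 0.6]
grip_width: 0.0
clock 25.68 finger ang -130.6 r 0.0662 z 0.1537 F [ 2.9 -0.2  0.6] T [-0.12 -0.41 -0.05]
-130 [-0.06  0.03]
-140 [ 0.21 -0.21]
-150 [ 0.24 -0.17]
-160 [ 0.27 -0.12]
```

View pics/w14.png

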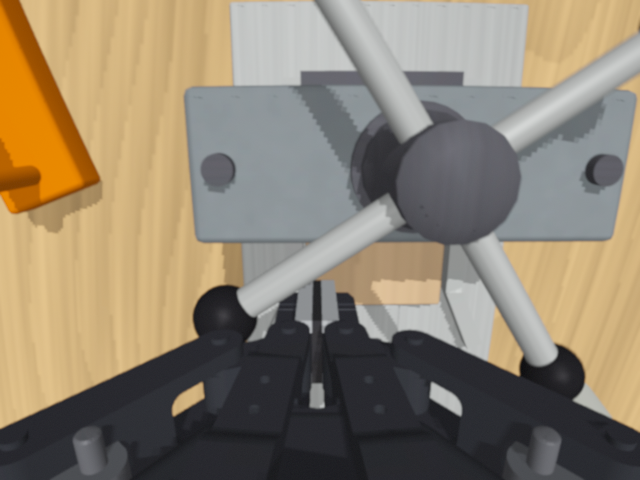

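The spoke (left ball at (225,317)) moves with the fingers at about 3 N. Continuing the arc.

```bash
python3 -m pendant '[[0.17,-0.2,0,0],[0.24,-0.19,0,0],[0.27,-0.14,0,0],[0.29,-0.09,0,0],[0.3,-0.03,0,0]]'; python3 - <<'E'
from h import *
where();look("wrist","w15"); arc([-190,-200,-210,-220,-230,-240,-250])
E
```

```text
clock: 26.35
tool_pos: [0.456, 0.2364, 0.1537]
tcp_rot: [2.067, 2.366, -0.001]
wrist_force: [1.6, -2.7, 0.5]
grip_width: 0.0001
clock 26.35 finger ang -180.7 r 0.0689 z 0.1537 F [ 1.6 -2.7  0.5] T [-0.43 -0.27 -0.06]
-190 [0.24 0.05]
-200 [0.29 0.08]
-210 [0.27 0.13]
-220 [0.24 0.17]
-230 [0.21 0.21]
-240 [0.17 0.24]
-250 [0.12 0.27]
```

View pics/w15.png

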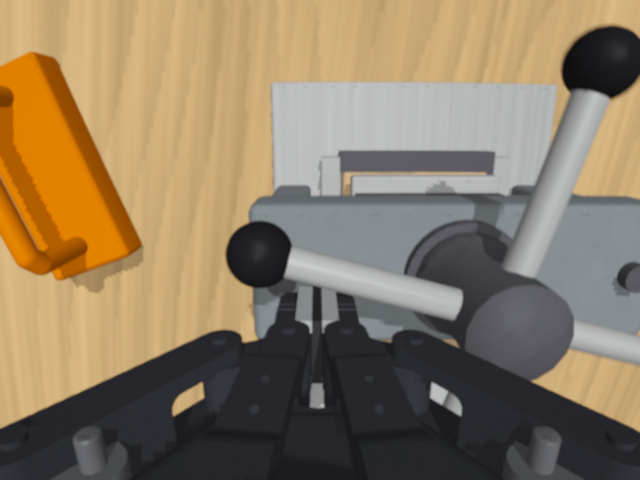

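```bash
python3 -m pendant '[[0.27,0.03,0,0],[0.29,0.08,0,0],[0.27,0.13,0,0],[0.24,0.17,0,0],[0.21,0.21,0,0]]'; python3 - <<'E'
from h import *
where();look("wrist","w16"); arc([-240,-250,-260,-270,-280,-290,-300])
E
```

```text
clock: 27.02
tool_pos: [0.4742, 0.2906, 0.1535]
tcp_rot: [-2.066, -2.365, 0.001]
wrist_force: [-1.5, -3.0, 0.1]
grip_width: -0.0
clock 27.02 finger ang 129.9 r 0.0681 z 0.1535 F [-1.5 -3.   0.1] T [-0.48  0.26 -0.02]
-240 [0.14 0.2 ]
-250 [0.12 0.27]
-260 [0.08 0.29]
-270 [0.03 0.3 ]
-280 [-0.03  0.3 ]
-290 [-0.08  0.29]
-300 [-0.13  0.27]
```

View pics/w16.png

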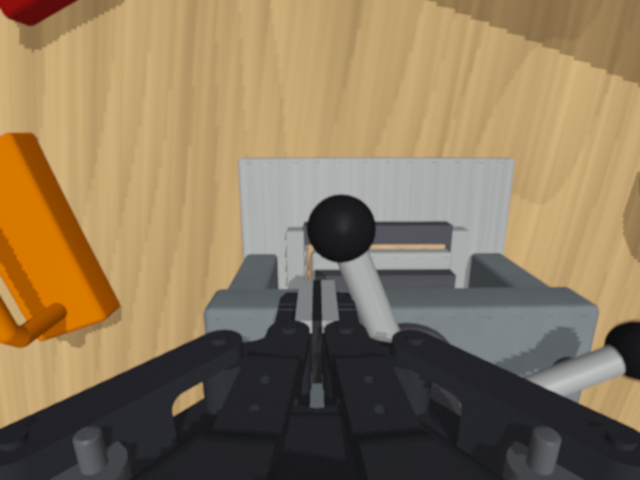

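Spoke now at about -247° (q about 2.7 rad), at 3.4 N. Continuing more slowly toward the stop.

```bash
python3 -m pendant '[[0.15,0.22,0,0],[0.12,0.27,0,0],[0.08,0.29,0,0],[0.03,0.3,0,0],[0,0,0,0]]'; python3 - <<'E'
from h import *
where(); look("wrist","w17"); arc([-275,-280,-285,-290,-295,-300])
E
```

```text
clock: 27.7
tool_pos: [0.5167, 0.3116, 0.1537]
tcp_rot: [2.067, 2.365, 0.005]
wrist_force: [0.2, 0.3, -0.5]
grip_width: 0.0003
clock 27.7 finger ang 89.0 r 0.0674 z 0.1537 F [ 0.2  0.3 -0.5] T [-0.03 -0.02 -0.  ]
-275 [0.01 0.12]
-280 [-0.02  0.15]
-285 [-0.03  0.14]
-290 [-0.04  0.14]
-295 [-0.06  0.14]
-300 [-0.07  0.13]
```

View pics/w17.png

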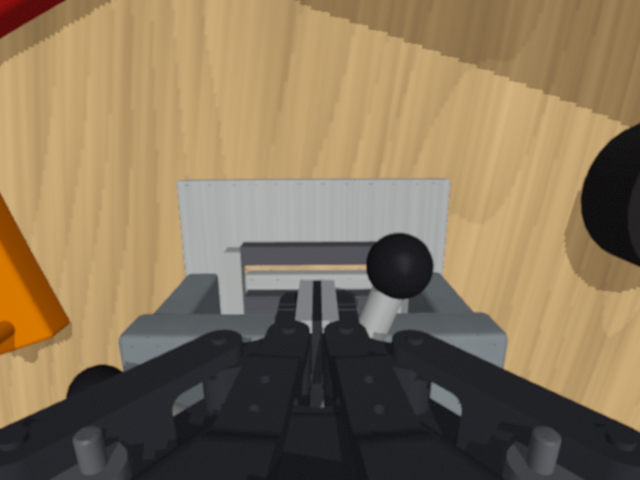

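```bash
python3 -m pendant '[[0.01,0.12,0,0],[-0.02,0.15,0,0],[-0.03,0.14,0,0],[0,0,0,0]]'; python3 - <<'E'
from h import *
where(); arc([-285,-290,-295,-300])
E
python3 -m pendant '[[-0.04,0.13,0,0],[-0.05,0.13,0,0],[0,0,0,0]]'; python3 - <<'E'
from h import *
where(); arc([-290,-295,-300])
E
```

```text
clock: 28.25
tool_pos: [0.5322, 0.3114, 0.1537]
tcp_rot: [2.067, 2.365, 0.002]
wrist_force: [-1.5, -0.4, 0.2]
grip_width: -0.0
clock 28.25 finger ang 75.7 r 0.0673 z 0.1537 F [-1.5 -0.4  0.2] T [-0.06  0.21  0.  ]
-285 [0.01 0.03]
-290 [-0.04  0.14]
-295 [-0.06  0.14]
-300 [-0.07  0.13]
clock: 28.62
tool_pos: [0.5391, 0.3098, 0.1535]
tcp_rot: [-2.064, -2.36, 0.007]
wrist_force: [-11.5, 2.4, 3.6]
grip_width: 0.0001
clock 28.62 finger ang 69.7 r 0.0669 z 0.1535 F [-11.5   2.4   3.6] T [ 0.37  1.78 -0.03]
-290 [0.03 0.  ]
-295 [-0.06  0.14]
-300 [-0.07  0.13]
```

The force rose to 11.8 N at a finger angle of -290°, where the hard stop was predicted. One small extra nudge, then I'll back off, lift and check.

```bash
python3 -m pendant '[[-0.03,0.08,0,0],[0,0,0,0],[0,0,0,0]]'; python3 - <<'E'
from h import *
where()
E
python3 -m pendant '[[0.05,-0.25,0,0],[0.02,-0.3,0,0],[0,0,-0.8,0],[0,0,-1,0],[0,0,-1,0],[0,0,-1,0],[0,0,0,0]]'; python3 - <<'E'
from h import *
where(); look("wrist","w18"); look("top","t18"); print(lm("star_hub","wrist"))
t=cv2.imread("pics/t18.png"); cv2.imwrite("pics/ct18.png",cv2.resize(t[180:310,170:370],None,fx=4,fy=4,interpolation=2))
E
```

```text
clock: 29.0
tool_pos: [0.5396, 0.3097, 0.1535]
tcp_rot: [-2.061, -2.357, 0.012]
wrist_force: [-18.4, 4.4, 7.1]
grip_width: -0.0001
clock 29.0 finger ang 69.2 r 0.0668 z 0.1535 F [-18.4   4.4   7.1] T [0.61 2.84 0.02]
clock: 29.88
tool_pos: [0.5252, 0.3087, 0.3099]
tcp_rot: [2.065, 2.362, 0.014]
wrist_force: [0.2, -0.1, -0.4]
grip_width: -0.0002
clock 29.88 finger ang 81.7 r 0.0641 z 0.3099 F [ 0.2 -0.1 -0.4] T [ 0.04 -0.02 -0.03]
[([0.5231, 0.2501, 0.1592], 0.9)]
```

View pics/w18.png

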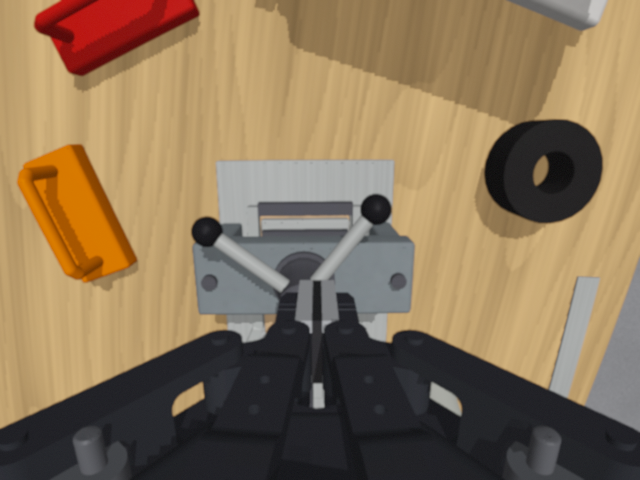

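View pics/ct18.png

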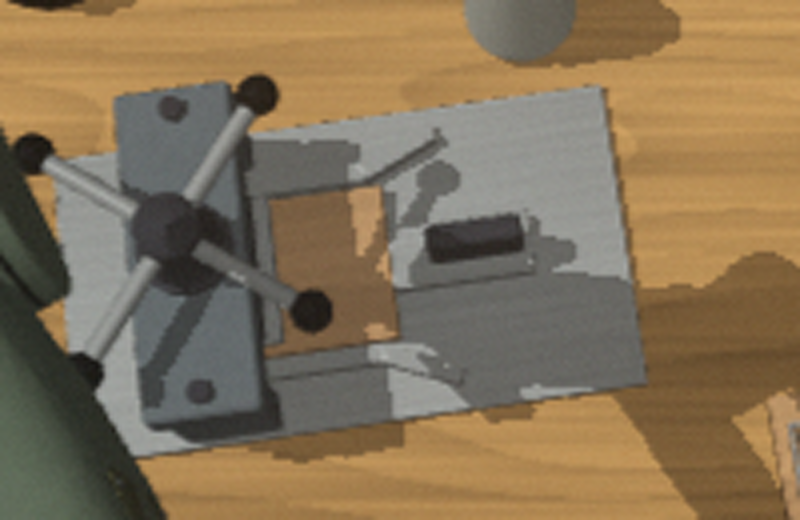

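```bash
python3 -m pendant '[[-0.5,0,-0.5,0],[-0.5,0,0,0],[0,0,0,0]]'; python3 - <<'E'
from h import *
i=camera_info("top")
px=np.array([[257,95],[33,155],[312,311]])/4+[170,180]-.375
p=unproj(i,px,.158)[:,:2]-HUB; an=np.degrees(np.arctan2(p[:,1],p[:,0]))-7.6; print(np.linalg.norm(p,axis=1),an,(-an)%90, np.radians(180+(-an)%90))
# die: rear corners of board at z .024
px=np.array([[382,186],[400,340]])/4+[170,180]-.375
seat=np.array([.524,.2465]);a=np.radians(7.6);ux=np.array([np.cos(a),np.sin(a)]);uy=np.array([-np.sin(a),np.cos(a)])
q=unproj(i,px,.024)[:,:2]-seat; print(np.c_[q@ux,q@uy])
look("scene","s19")
for t in("die_round","die_round_grip","weight","felt","cone","pin_box","die_square"): print(t,lm(t,"scene"))
o=arm.observe();print(o["clock"],o["wrist_force"],o["tool_pos"])
E
```

```text
clock: 30.4
tool_pos: [0.5286, 0.2671, 0.3244]
tcp_rot: [-2.069, -2.363, 0.003]
wrist_force: [0.3, -0.3, -0.2]
grip_width: 0.0002
[0.0919962  0.09136583 0.09252646] [ -37.39580864   52.91906748 -127.16437184] [37.39580864 37.08093252 37.16437184] [3.79427264 3.78877702 3.79023331]
[[ 0.04826934 -0.11265075]
 [-0.05231375 -0.11249236]]
die_round [([0.5213, 0.2444, 0.0095], 0.96)]
die_round_grip [([0.5454, 0.0788, 0.0473], 0.88), ([0.5261, 0.2462, 0.1563], 0.57)]
weight [([0.2617, 0.2462, 0.0016], 0.82), ([0.457, -0.4174, 0.0048], 0.68), ([0.3019, 0.4709, 0.0002], 0.65)]
felt [([0.445, -0.4177, -0.0024], 0.78)]
cone [([0.7117, 0.0539, -0.0008], 0.92)]
pin_box [([0.7786, -0.2569, -0.0], 0.8)]
die_square [([0.4086, -0.1504, 0.0004], 0.83)]
30.8 [-0.65403387 -0.31872871  0.39527949] [0.52863769 0.26897607 0.32543821]
```

View pics/s19.png

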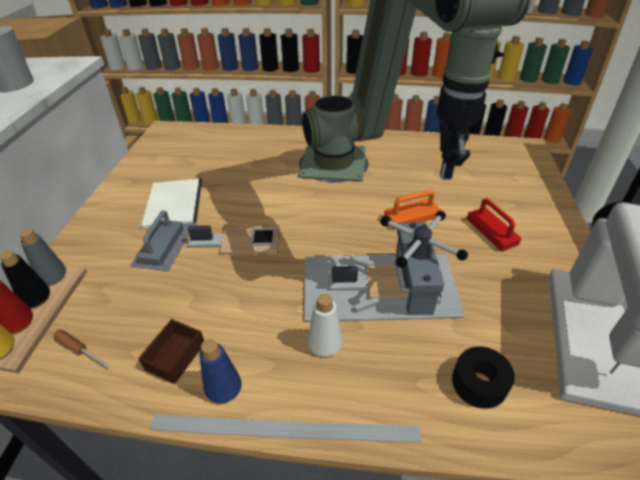

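The star reads q ≈ 3.79 rad. The die is home, the weight is on the felt and the bystanders have not moved. The arm is clear, so I'm handing in.

```bash
python3 -c "
from cell import job
print(job.sign_off())"
```

```text
the job is handed in; nothing more can be done
None
```

I stood the iron weight on the felt pad, slid the round die against the back stop and let go, then turned the star handle to its stop. I handed the job in at about 31 s; the sign-off gives no verdict.

**Last checks**
- **Weight:** it stands at about (0.457, -0.417), roughly 12 mm from the centre of the felt. I put it slightly toward +x on purpose, to stay clear of the notebook.
- **Round die:** it met the back stop with 11 N. The camera puts it straight, about 1 to 2 mm off the middle and within about 3 mm of the stop.
- **Star handle:** the spokes read q ≈ 3.79 rad, and the push reached about 19 N against the stop.
- **Bystanders:** the cone, pin box and square die all read within a few millimetres of where they started.
- **Arm:** it was clear of everything, with no force on the wrist.

**Not confirmed or in disagreement**
- I could not measure the platen's force on the die. I infer it from the handle angle and from the die being home.
- The seat point from the networks and the hub centre from the ball positions differ by about 2 mm along the feed. Both are within tolerance.

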